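# Weigh the full coil of tie wire

### The arm

A 7-joint arm with a two-finger parallel gripper is mounted at the origin on the work surface. World frame = base frame: x ahead of the robot, y to its left, z up, the work surface at z = 0. Lengths are in m, angles in rad, forces in N, time in s.
With the tool pointing down it reaches from about 0.35 to 0.9 m from the base axis. Payload 8.1 kg.
Tool frame: the origin (TCP) lies at the very end of the fingers, on their centre line; the grasp point (between the pads) lies 19 mm behind it (manip.hold_point_z is the distance from the TCP to the grasp point, in m); z points along the fingers, y is the line along which they close (so a half turn about z gives the same grasp; the last joint's range is limited). The gripper opens to 92 mm and grips with 3 to 60 N. Pads are 19 mm wide; open, the fingers measure 130 mm over their backs; the gripper's body (75 mm by 190 mm) begins 47 mm behind the grasp point.
Start: joints at [-1.422, 0.434, 0.025, 1.573, -0.012, 1.134, -0.075], TCP at [0.156, 0.605, 0.227] pointing down, gripper open.
Joint ranges: [-2.62, 2.62], [-0.44, 2.09], [-1.27, 1.32], [0.08, 2.57], [-1.32, 4.46], [0.12, 2], [-2.74, 2.74]. Speed limits (rad/s): [2.22, 2.22, 3.01, 3.01, 3.14, 3.14, 3.14].

### API

Orientations are given as [roll, pitch, yaw] about the fixed x, y, z axes, in that order (R = Rz(yaw) Ry(pitch) Rx(roll)).
In Python, from workcell import manip, eyes, ticket gives the robot as it stands.
- The arm moves only by the tool send_rows, never from a script. Its argument "series" is a list that holds one entry, the list of rows, each a list of 7 numbers: the shift along the tool's x, y, z in mm, then the turn, a rotation vector about the tool's x, y, z in degrees, then the opening in per cent of the stroke, from 0 (shut) to 100 (fully open). A call has 1 to 5 rows; each row is the pose to reach, as a shift and turn from the pose commanded when the call began, along the tool's axes at that moment; what a row does not reach only later rows make up. A row lasts 1/10 s, in which the tool goes at most 50 mm and 8.59 degrees, less where a joint would pass 70% of its speed; a pose out of reach is approached as far as the arm can. A call with a gripper value outside its range is refused whole. The fingers move at their own pace and stop on an object; "grip_force" is the grip in N (left out, the last holds). Time passes only in rows, so rows that repeat a pose let the fingers close. It gives the time, the measured TCP pose, the force, the opening and the grip force at its end, in the units of the state.
- manip.observe(): the state, without advancing time (a new reading comes with each control period).
- eyes.grab_frame(name): name is "scene" or "top"; returns a dict with "image" (400x640x3 uint8, red, green, blue), "depth" (400x640 float32, m along the optical axis (not along the pixel's ray), 0 where there is no reading), "vertical_fov" (degrees; the focal length in pixels is half the picture's height over the tangent of half this angle, whatever the lens; pixels are square), "cx", "cy" (the principal point, pixels), "D" ([k1, k2, p1, p2, k3] as OpenCV has them; the pictures are not rectified), "R" (3x3) and "t" (3): a world point X has camera coordinates R X + t. Camera axes: x right, y down, z forward; pixel columns grow to the right and rows downward; lengths in m; the calibration is good to about 2 mm. A picture is of the moment at which its call begins.
- ticket.hand_in(): hands the job in; it is judged then, once.
The state is a dict: "time_s": time; "joints": joint angles; "qvel": joint speeds; "joint_torque": joint torques, N m; "position": TCP position; "tool_rot": TCP orientation; "wrist_force": force on the tool from outside, world axes, zero at the start; "torque": the same for the moment, N m; "opening": finger opening in m; "grasp_force": force on a finger pad.
Only numpy, scipy, OpenCV 4.12 (cv2) and the standard library are available. Lean on these libraries where they do the work, as an engineer would, in place of code of your own. Each camera call takes 0.05 s, during which the arm holds its last target. There are 200 camera calls.

### The job

Get the full coil of tie wire onto the balance for weighing. First clear the pan: take the marker that stands on it and put it cap-down into the narrow pen holder. Then slide the full coil (the thicker-wound of the two) straight up off its spindle and set it flat in the middle of the pan without dropping it, leaving the part-used coil on its spindle and the stand and the other things where they are.

Things in the scene. Friction and masses are not known exactly. Their poses are not given: they have to be found in the camera images.
- coil_full: full coil of bare steel wire wound on a cardboard core: an upright ring, outer diameter 64 mm, bore 26 mm, height 46 mm, about 0.4 to 0.6 kg. Origin at the centre of its underside, z axis up along the bore. Starts on one of the stand's two spindles, resting on the stand's base plate
- coil_part: part-used coil, the same but wound only to 45 mm outer diameter (bore 26 mm, height 46 mm). Origin at the centre of its underside, z up. It starts on the other spindle and stays there
- stand: loose grey steel stand, about 2.5 kg: a base plate 90 mm (x) by 230 mm (y), 15 mm thick, with two upright steel spindles of 20 mm diameter at y = +65 mm and y = -65 mm, rising 65 mm above the plate (tops 80 mm above the table, 19 mm above the tops of the coils). Origin at the centre of its underside, z up
- spindle_left (a point): centre of the top of the stand's spindle at y = +65 mm, 80 mm above the table
- spindle_right (a point): centre of the top of the stand's spindle at y = -65 mm, 80 mm above the table
- marker: paint marker, a plain round stick 20 mm in diameter and 130 mm tall, 30 g, white barrel and black cap; stands upright on its flat cap somewhere on the balance pan. Origin at the centre of the cap's end (its underside), z axis up along the marker
- holder: narrow pen holder: loose square dark steel tube standing on the table, 46 mm square outside, 36 mm square inside, 80 mm high, floor 6 mm thick, open at the top, about 0.6 kg. Origin at the centre of its underside, z up
- balance: black counter balance fixed to the table, on a thin green mat: rectangular steel pan 220 mm (x) by 230 mm (y) on top, low display on its +x side. Origin on the table under the centre of the pan, z up
- pan (a point): centre of the pan's upper face, 90 mm above the table; x and y along the pan's edges (220 mm and 230 mm)
- paver: bystander: grey concrete paving block 105 mm (x) by 220 mm (y) by 60 mm high, 2.8 kg. Origin at the centre of its underside
- bottle: bystander: closed white plastic bottle 60 mm in diameter and 170 mm tall. Origin at the centre of its underside

How it is judged:
By the outcome, as a careful person would: the job done as asked, in the order asked, and still so for the second after the job is handed in, with the robot touching nothing.
It also fails if it takes over 51 s, if anything falls off the work surface, if the arm or the gripper's body presses on something with over 40 N, if the wrist force passes 120 N, or if a joint passes its speed limit or range.

## Working session

There is one attempt and no reset: what is moved stays moved. The work goes in short steps, Python scripts to look and compute and a tool call to move; the robot and the scene stay as the last step left them, time stands still between calls to the robot, and variables do not carry over. Pictures are saved under pics/ and viewed, at most 10 in all, crops included, and the job is handed in when it is done.

Besides the shell and the picture viewer there is one more tool, called after "Request:" as name(argument=value, ...) on one line, values as JSON. send_rows: Moves the arm, as the interface text tells. Its arguments: {"type":"object","properties":{"series":{"type":"array"},"grip_force":{"type":"number"}},"required":["series"]}

```bash
ls; mkdir -p pics; cat > h.py <<'E'
import numpy as np, cv2
from workcell import manip, eyes, ticket
def K(f):
    h=f["image"].shape[0]; fl=h/2/np.tan(np.radians(f["vertical_fov"])/2)
    return np.array([[fl,0,f["cx"]],[0,fl,f["cy"]],[0,0,1.]])
def grab(n,save=None):
    f=eyes.grab_frame(n)
    if save: cv2.imwrite("pics/"+save,f["image"][:,:,::-1])
    return f
def rays(f,px):
    p=cv2.undistortPoints(np.array(px,float).reshape(-1,1,2),K(f),np.array(f["D"],float))[:,0]
    return np.c_[p,np.ones(len(p))]
def onplane(f,px,z):
    R=np.array(f["R"]);t=np.array(f["t"]); d=rays(f,px)@R; c=-R.T@t
    return c+d*((z-c[2])/d[:,2])[:,None]
def cloud(f):
    h,w=f["depth"].shape; u,v=np.meshgrid(np.arange(w),np.arange(h))
    r=rays(f,np.c_[u.ravel(),v.ravel()])*f["depth"].reshape(-1,1)
    return ((r-np.array(f["t"]))@np.array(f["R"])).reshape(h,w,3)
E
python3 - <<'E'
from h import *
print(manip.observe())
import pickle
for n in("scene","top"):
    f=grab(n,n+"0.png"); pickle.dump(f,open(n+"0.pkl","wb")); print(n,f["R"],f["t"],f["D"],-np.array(f["R"]).T@f["t"])
E
```

```text
pics
{'time_s': 0.0, 'joints': array([-1.42161961,  0.43524717,  0.02497557,  1.57409061, -0.01160952,
        1.13397709, -0.07511348]), 'qvel': array([-1.13023406e-04, -2.85478523e-04,  1.17071429e-03,  4.97368988e-06,
       -3.12763119e-04,  1.91639299e-05,  1.63789812e-03]), 'joint_torque': array([ 2.58644795e-04, -6.67844868e+01,  9.85176712e-01, -3.14454854e+01,
       -6.05620793e-02,  4.26256971e-02,  1.55927246e-04]), 'position': array([0.15563122, 0.60479389, 0.22593247]), 'tool_rot': array([-3.14002147e+00,  1.36344162e-04,  2.88972643e+00]), 'wrist_force': array([-0.21527572,  0.13629197, -0.01299468]), 'torque': array([-0.00224207,  0.01063461,  0.01091186]), 'grasp_force': 0.0, 'opening': 0.09168099502100119}
scene [[ 0.4272599   0.90388233 -0.021112  ]
 [ 0.47992535 -0.2465236  -0.84196067]
 [-0.76623798  0.34960385 -0.53912569]] [-0.19096512 -0.23700618  1.77070643] [-0.1185227  0.         0.         0.         0.       ] [ 1.55211953 -0.50486341  0.75105179]
top [[ 0.10996891 -0.99393077  0.00290904]
 [-0.96824557 -0.1077873  -0.22557129]
 [ 0.22451581  0.02198917 -0.97422232]] [-0.12551739  0.60963869  1.30531055] [-0.09317914  0.          0.          0.          0.        ] [ 0.31102012 -0.08774698  1.4095448 ]
```

View pics/scene0.png

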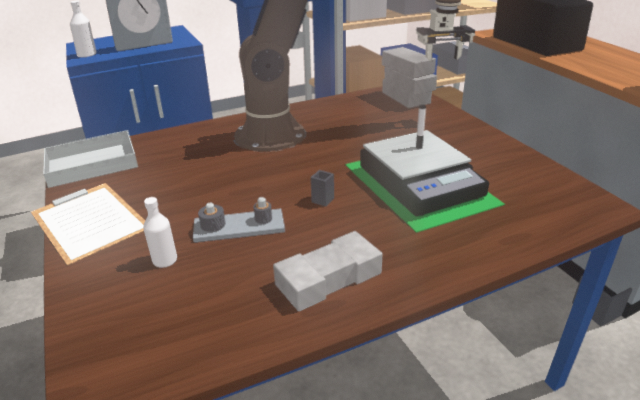

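View pics/top0.png

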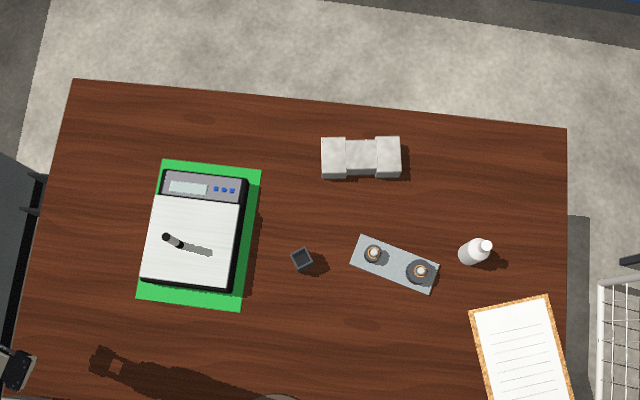

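The scene view shows the marker at (421,127), the full coil at (211,216), the part coil at (262,211) and the holder at (322,187). In the top view, the full coil is at (420,271), the part coil at (373,253), the holder at (302,259) and the marker near (175,241).

```bash
cat > m.py <<'E'
from h import *
import pickle
fs={n:pickle.load(open(n+"0.pkl","rb")) for n in("scene","top")}
for n,f in fs.items():
    P=cloud(f); z=P[...,2]; ok=f["depth"]>0
    def rep(name,u0,u1,v0,v1,zl,zh,xy=None):
        m=np.zeros(z.shape,bool); m[v0:v1,u0:u1]=1; m&=ok&(z>zl)&(z<zh)
        q=P[m]
        if len(q)<5: print(n,name,len(q)); return
        r=cv2.minAreaRect((q[:,:2]*1000).astype(np.float32))
        print(n,name,len(q),"med",np.median(q,0).round(4),"lo",q.min(0).round(3),"hi",q.max(0).round(3),"rect",np.round(r[0],1),np.round(r[1],1),round(r[2],1))
    if n=="top":
        rep("full top",395,445,250,295,.052,.07); rep("part top",355,395,235,275,.052,.07)
        rep("spin full",395,445,250,295,.074,.09); rep("spin part",355,395,235,275,.074,.09)
        rep("plate",340,450,225,305,.009,.02)
        rep("holder top",285,320,240,280,.074,.09)
        rep("pan",130,250,185,300,.083,.097)
        rep("marker",140,220,220,265,.11,.24); rep("marker top",140,220,220,265,.20,.24)
    else:
        rep("full top",190,235,195,240,.052,.07); rep("part top",245,280,190,230,.052,.07)
        rep("holder top",300,345,160,215,.074,.09)
        rep("pan",355,475,125,180,.083,.097)
        rep("marker",405,435,95,155,.105,.24);rep("marker low",405,435,95,155,.105,.14);rep("marker top",405,435,95,155,.20,.24)
f=fs["top"]["image"]
a=cv2.resize(f[215:275,140:220],None,fx=5,fy=5,interpolation=cv2.INTER_CUBIC)
b=cv2.resize(f[225:305,285:445],None,fx=5,fy=5,interpolation=cv2.INTER_CUBIC)
c=np.zeros((600,800,3),np.uint8); c[:a.shape[0],:a.shape[1]]=a
s=cv2.resize(fs["scene"]["image"][90:160,385:465],None,fx=4,fy=4,interpolation=cv2.INTER_CUBIC)
c=np.zeros((600,800,3),np.uint8)
b=cv2.resize(b,(640,320)); c[:300,:400]=a; c[:280,420:740]=s; c[280:,:640]=b[:320] if False else c[280:,:640]
c[300:600,:600]=cv2.resize(b,(600,300)); cv2.imwrite("pics/c1.png",c[:,:,::-1])
E
python3 m.py
```

```text
scene full top 277 med [ 0.485  -0.3307  0.0584] lo [ 0.444 -0.359  0.052] hi [ 0.508 -0.295  0.07 ] rect [ 477.6 -327.6] [63.9 61.6] 81.6
scene part top 141 med [ 0.5185 -0.2065  0.0577] lo [ 0.49  -0.226  0.052] hi [ 0.533 -0.181  0.07 ] rect [ 513.  -204.2] [44.  40.2] 75.9
scene holder top 113 med [ 0.475  -0.017   0.0777] lo [ 0.441 -0.049  0.074] hi [0.504 0.012 0.082] rect [474.3 -15.7] [48.5 56.6] 34.7
scene pan 2807 med [0.5039 0.2637 0.0886] lo [0.372 0.156 0.083] hi [0.6   0.395 0.097] rect [485.8 276.1] [239.5 227.8] 89.8
scene marker 260 med [0.4758 0.2937 0.1671] lo [0.46  0.285 0.105] hi [0.483 0.308 0.223] rect [472.7 296.8] [22.3 22.2] 73.5
scene marker low 76 med [0.4767 0.2942 0.1223] lo [0.465 0.285 0.105] hi [0.483 0.307 0.139] rect [476.  295.3] [20.  14.1] 56.0
scene marker top 60 med [0.4736 0.2938 0.2134] lo [0.46  0.285 0.2  ] hi [0.48  0.308 0.223] rect [470.3 296.5] [19.3 21.4] 53.1
top full top 392 med [ 0.4725 -0.3243  0.058 ] lo [ 0.442 -0.356  0.052] hi [ 0.506 -0.296  0.067] rect [ 474.4 -325.9] [61.6 60.7] 42.9
top part top 164 med [ 0.507  -0.1992  
[... 315 characters left out ...]
18 -0.193  0.087] rect [ 508.9 -200.9] [16.5 17.1] 51.0
top plate 1911 med [ 0.4914 -0.2531  0.0142] lo [ 0.417 -0.407  0.009] hi [ 0.565 -0.142  0.02 ] rect [ 498.3 -285.4] [269.2 115.6] 74.0
top holder top 131 med [ 0.474  -0.017   0.0791] lo [ 0.442 -0.045  0.074] hi [0.503 0.016 0.085] rect [473.5 -15.1] [46.7 46. ] 34.9
top pan 7067 med [0.483  0.2731 0.0893] lo [0.373 0.162 0.083] hi [0.597 0.395 0.097] rect [484.7 278.4] [231.9 222.7] 89.7
top marker 163 med [0.4666 0.2936 0.1872] lo [0.459 0.289 0.112] hi [0.479 0.308 0.225] rect [468.6 297.9] [18.9 17.8] 22.3
top marker top 70 med [0.468  0.2967 0.2184] lo [0.459 0.29  0.201] hi [0.477 0.308 0.225] rect [468.3 298.5] [17.7 17.1] 8.8
```

View pics/c1.png

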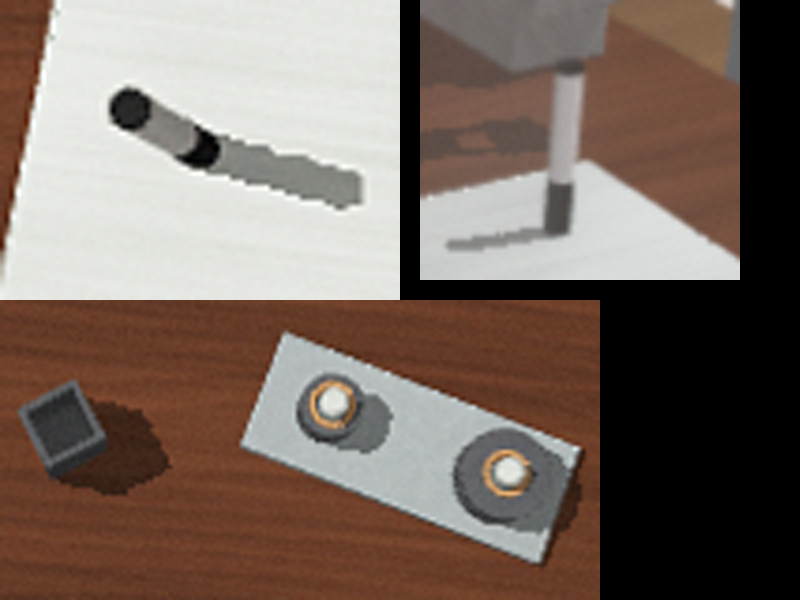

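The marker is at (0.470, 0.297) and the pan centre at (0.485, 0.277). The holder is at (0.474, −0.0155) with yaw about 35°, and the full coil is at (0.4745, −0.326). Next I work out the first moves.

```bash
cat > go.py <<'E'
import sys
from h import *
from scipy.spatial.transform import Rotation as Ro
o=manip.observe(); R=Ro.from_euler("xyz",o["tool_rot"])
print("t",round(o["time_s"],2),"pos",o["position"].round(4),"yaw",np.degrees(o["tool_rot"]).round(2),"q",o["joints"].round(2),"F",o["wrist_force"].round(1),"open",round(o["opening"],4),"grip",round(o["grasp_force"],1))
for a in sys.argv[1:]:
    v=[float(s) for s in a.split(",")]
    out=R.inv().apply(np.array(v[:3])-o["position"])*1000
    rv=np.zeros(3)
    if len(v)>3: rv=np.degrees((R.inv()*Ro.from_euler("xyz",[np.pi,0,np.radians(v[3])])).as_rotvec())
    print(a,out.round(1),rv.round(2))
E
python3 go.py 0.1556,0.6048,0.26,165.6 0.470,0.297,0.26,165.6 0.470,0.297,0.18,165.6
python3 - <<'E'
from h import *; import pickle
f=pickle.load(open("top0.pkl","rb")); P=cloud(f)
for n,(u0,u1,v0,v1,a,b) in dict(bottle=(450,500,230,275,.03,.2),paver=(315,405,130,185,.05,.07)).items():
    q=P[v0:v1,u0:u1].reshape(-1,3); q=q[(q[:,2]>a)&(q[:,2]<b)]; print(n,q.min(0).round(3),q.max(0).round(3))
E
```

```text
t 0.1 pos [0.1556 0.6048 0.226 ] yaw [-1.7992e+02  1.0000e-02  1.6557e+02] q [-1.42  0.44  0.02  1.57 -0.01  1.13 -0.08] F [ 0.1  0.1 -0.5] open 0.0917 grip 0.0
0.1556,0.6048,0.26,165.6 [ -0.   -0.1 -34. ] [-0.08  0.01 -0.03]
0.470,0.297,0.26,165.6 [-381.2 -219.8  -33.6] [-0.08  0.01 -0.03]
0.470,0.297,0.18,165.6 [-381.2 -219.7   46.4] [-0.08  0.01 -0.03]
bottle [ 0.511 -0.492  0.031] [ 0.569 -0.434  0.175]
paver [ 0.709 -0.257  0.05 ] [ 0.84  -0.029  0.069]
```

Request:
send_rows(series=[[[-20, -12, -25, 0, 0, 0, 100], [-58, -33, -40, 0, 0, 0, 100], [-98, -56, -45, 0, 0, 0, 100], [-138, -79, -45, 0, 0, 0, 100], [-178, -102, -45, 0, 0, 0, 100]]], grip_force=20)

```text
time_s: 0.6
position: [0.3038, 0.4606, 0.2717]
tool_rot: [3.142, 0.0, 2.89]
wrist_force: [0.6, 0.2, -0.6]
opening: 0.0915
grasp_force: 0.0
```

Request:
send_rows(series=[[[-40, -23, 0, 0, 0, 0, 100], [-80, -46, 0, 0, 0, 0, 100], [-120, -70, 0, 0, 0, 0, 100], [-160, -94, 0, 0, 0, 0, 100], [-185, -108, 5, 0, 0, 0, 100]]])

```text
time_s: 1.1
position: [0.4576, 0.3079, 0.2671]
tool_rot: [-3.141, 0.002, 2.886]
wrist_force: [0.7, 1.0, 0.1]
opening: 0.0919
grasp_force: 0.0
```

```bash
python3 go.py 0.470,0.297,0.26,165.6 0.470,0.297,0.18,165.6
```

```text
t 1.1 pos [0.4576 0.3079 0.2671] yaw [-1.7999e+02  9.0000e-02  1.6535e+02] q [-0.84  0.28  0.2   1.71 -0.06  1.16  0.68] F [0.7 1.  0.1] open 0.0919 grip 0.0
0.470,0.297,0.26,165.6 [-14.7  -7.4   7.1] [-0.01  0.09 -0.25]
0.470,0.297,0.18,165.6 [-14.6  -7.4  87.1] [-0.01  0.09 -0.25]
```

Request:
send_rows(series=[[[-16, -9, 7, 0, 0, 0, 100], [-16, -9, 7, 0, 0, 0, 100], [-16, -9, 7, 0, 0, 0, 100]]])

```text
time_s: 1.4
position: [0.4677, 0.2989, 0.2594]
tool_rot: [-3.141, -0.001, 2.889]
wrist_force: [-0.8, -0.3, 0.6]
opening: 0.0919
grasp_force: 0.0
```

```bash
python3 go.py 0.470,0.297,0.26,165.6 0.470,0.297,0.18,165.6; python3 -c "
from h import *
f=grab('scene','s1.png'); cv2.imwrite('pics/s1.png',cv2.resize(f['image'][40:190,330:530],None,fx=4,fy=4,interpolation=cv2.INTER_CUBIC)[:,:,::-1])"
```

```text
t 1.4 pos [0.4677 0.2989 0.2594] yaw [-1.7997e+02 -5.0000e-02  1.6554e+02] q [-0.82  0.29  0.2   1.71 -0.06  1.15  0.72] F [-0.8 -0.3  0.6] open 0.0919 grip 0.0
0.470,0.297,0.26,165.6 [-2.7 -1.3 -0.6] [-0.03 -0.05 -0.06]
0.470,0.297,0.18,165.6 [-2.8 -1.3 79.4] [-0.03 -0.05 -0.06]
```

View pics/s1.png

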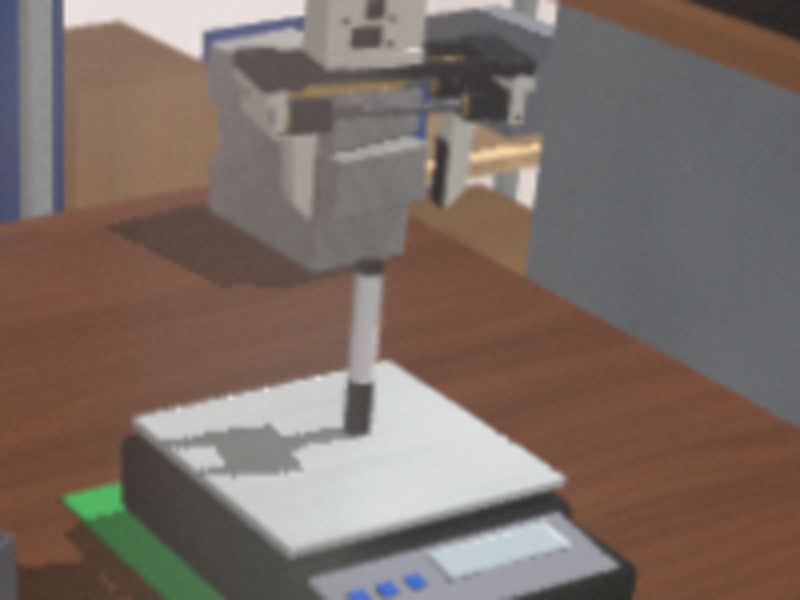

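The open fingers straddle the marker (top at (370,265) in the crop, fingers at (300,170) and (450,170)). I'll descend and close.

Request:
send_rows(series=[[[-2, -1, 20, 0, 0, 0, 100], [-2, -1, 50, 0, 0, 0, 100], [-2, -1, 70, 0, 0, 0, 100], [-2, -1, 79, 0, 0, 0, 100], [-2, -1, 79, 0, 0, 0, 100]]])

```text
time_s: 1.95
position: [0.4687, 0.298, 0.18]
tool_rot: [-3.14, -0.001, 2.891]
wrist_force: [-0.1, 0.1, 0.2]
opening: 0.0915
grasp_force: 0.0
```

Request:
send_rows(series=[[[0, 0, 0, 0, 0, 0, 15], [0, 0, 0, 0, 0, 0, 15], [0, 0, 0, 0, 0, 0, 15], [0, 0, 0, 0, 0, 0, 15], [0, 0, 0, 0, 0, 0, 15]]])

```text
time_s: 2.45
position: [0.47, 0.2973, 0.1811]
tool_rot: [3.141, 0.0, 2.89]
wrist_force: [-0.8, -0.8, 0.3]
opening: 0.0566
grasp_force: 0.0
```

```bash
python3 go.py 0.470,0.297,0.18,165.6
```

```text
t 2.45 pos [0.47   0.2973 0.1811] yaw [1.7997e+02 2.0000e-02 1.6557e+02] q [-0.8   0.37  0.19  1.81 -0.08  0.97  0.74] F [-0.8 -0.8  0.3] open 0.0566 grip 0.0
0.470,0.297,0.18,165.6 [-0.1 -0.3  1.1] [ 0.03  0.02 -0.03]
```

Request:
send_rows(series=[[[0, 0, 0, 0, 0, 0, 10], [0, 0, 0, 0, 0, 0, 10], [0, 0, 0, 0, 0, 0, 10], [0, 0, 0, 0, 0, 0, 0], [0, 0, 0, 0, 0, 0, 0]]], grip_force=15)

```text
time_s: 2.95
position: [0.4699, 0.2973, 0.1807]
tool_rot: [-3.142, -0.0, 2.89]
wrist_force: [-0.1, 0.2, -0.0]
opening: 0.0197
grasp_force: 15.0
```

Request:
send_rows(series=[[[0, 0, 0, 0, 0, 0, 0], [0, 0, 0, 0, 0, 0, 0], [0, 0, 0, 0, 0, 0, 0], [0, 0, 0, 0, 0, 0, 0]]])

```text
time_s: 3.35
position: [0.4699, 0.2973, 0.1807]
tool_rot: [3.142, 0.0, 2.89]
wrist_force: [0.9, 0.3, -0.4]
opening: 0.0193
grasp_force: 15.0
```

Request:
send_rows(series=[[[0, 0, -8, 0, 0, 0, 0], [0, 0, -25, 0, 0, 0, 0], [-3, -10, -38, 0, 0, 0, 0], [-10, -37, -42, 0, 0, 0, 0], [-20, -75, -42, 0, 0, 0, 0]]])

```text
time_s: 3.85
position: [0.471, 0.2201, 0.2241]
tool_rot: [3.139, 0.002, 2.893]
wrist_force: [1.5, -0.8, 0.7]
opening: 0.0196
grasp_force: 15.0
```

Request:
send_rows(series=[[[-10, -38, 0, 0, 0, 0, 0], [-21, -77, 0, 0, 0, 0, 0], [-31, -115, 0, 0, 0, 0, 0], [-41, -153, 0, 0, 0, 0, 0], [-50, -185, 0, 0, 0, 0, 0]]])

```text
time_s: 4.35
position: [0.4725, 0.025, 0.2236]
tool_rot: [3.141, 0.001, 2.888]
wrist_force: [1.1, -0.7, -0.2]
opening: 0.0193
grasp_force: 15.0
```

Request:
send_rows(series=[[[-7, -25, 0, 0, 0, 0, 0], [-11, -38, 0, 0, 0, 0, 0], [-12, -42, 0, 0, 0, 0, 0], [-12, -42, 0, 0, 0, 0, 0], [-12, -42, 0, 0, 0, 0, 0]]])

```text
time_s: 4.85
position: [0.474, -0.0148, 0.2229]
tool_rot: [3.141, 0.0, 2.891]
wrist_force: [-0.0, 0.2, 0.9]
opening: 0.0198
grasp_force: 15.0
```

```bash
python3 go.py 0.474,-0.0155,0.222,165.6 ; python3 - <<'E'
from h import *
f=grab('scene'); g=grab('top')
for n,F in (('s',f),('t',g)):
    P=cloud(F); z=P[...,2]
    for zl,zh in ((.125,.15),(.15,.19),(.074,.086)):
        m=(F["depth"]>0)&(z>zl)&(z<zh)&(abs(P[...,0]-.474)<.035)&(abs(P[...,1]+.0155)<.035)
        q=P[m]
        if len(q)>5: print(n,zl,len(q),q.min(0).round(4),q.max(0).round(4),np.round(cv2.minAreaRect((q[:,:2]*1000).astype(np.float32)),1) if 0 else cv2.minAreaRect((q[:,:2]*1000).astype(np.float32)))
a=cv2.resize(f["image"][110:230,260:400],(490,420),interpolation=cv2.INTER_CUBIC)
b=cv2.resize(g["image"][215:295,250:350],None,fx=3,fy=3,interpolation=cv2.INTER_CUBIC)
c=np.zeros((420,800,3),np.uint8); c[:,:490]=a; c[:240,495:795]=b
cv2.imwrite("pics/s2.png",c[:,:,::-1])
E
```

```text
t 4.85 pos [ 0.474  -0.0148  0.2229] yaw [1.7997e+02 1.0000e-02 1.6562e+02] q [-0.38  0.19  0.35  1.95 -0.08  1.01  1.33] F [-0.   0.2  0.9] open 0.0198 grip 15.0
0.474,-0.0155,0.222,165.6 [-0.2 -0.7  0.9] [0.03 0.01 0.02]
s 0.125 52 [ 0.4683 -0.0264  0.1303] [ 0.4877 -0.0075  0.15  ] ((478.6709289550781, -18.25487518310547), (19.31070327758789, 12.684271812438965), 59.74696350097656)
s 0.15 105 [ 0.4702 -0.0267  0.1502] [ 0.4869 -0.0073  0.1898] ((479.4797668457031, -17.80579376220703), (18.90635108947754, 13.283931732177734), 69.17040252685547)
s 0.074 113 [ 0.4416 -0.0473  0.0741] [0.5038 0.0141 0.0816] ((475.0859069824219, -18.791542053222656), (49.890525817871094, 51.859012603759766), 32.43345260620117)
```

View pics/s2.png

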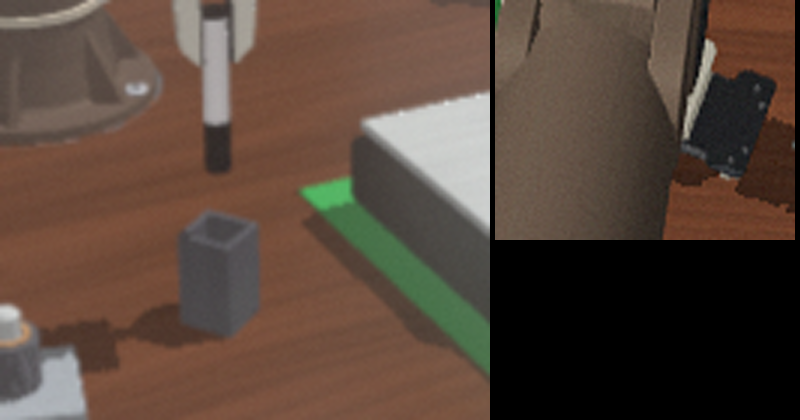

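The marker hangs upright above the holder (cap end at (217,168), holder mouth at (218,228)), centred to about 2 mm. I'll lower it.

Request:
send_rows(series=[[[0, -1, 15, 0, 0, 0, 0], [0, -1, 40, 0, 0, 0, 0], [0, -1, 65, 0, 0, 0, 0], [0, -1, 90, 0, 0, 0, 0], [0, -1, 108, 0, 0, 0, 0]]])

```text
time_s: 5.45
position: [0.4732, -0.0157, 0.1133]
tool_rot: [-3.141, -0.001, 2.891]
wrist_force: [-0.5, 0.3, -0.0]
opening: 0.0198
grasp_force: 15.0
```

Request:
send_rows(series=[[[0, 0, 8, 0, 0, 0, 0], [0, 0, 12, 0, 0, 0, 0], [0, 0, 15, 0, 0, 0, 0], [0, 0, 16, 0, 0, 0, 0], [0, 0, 16, 0, 0, 0, 0]]])

```text
time_s: 5.95
position: [0.4742, -0.0165, 0.0992]
tool_rot: [3.141, 0.001, 2.89]
wrist_force: [-0.7, -1.3, 0.4]
opening: 0.0195
grasp_force: 15.0
```

Request:
send_rows(series=[[[0, 0, 1, 0, 0, 0, 0], [0, 0, 2, 0, 0, 0, 0], [0, 0, 2, 0, 0, 0, 0]]])

```text
time_s: 6.25
position: [0.4738, -0.0166, 0.0968]
tool_rot: [3.141, 0.0, 2.89]
wrist_force: [-0.2, -0.8, -0.5]
opening: 0.0197
grasp_force: 15.0
```

Request:
send_rows(series=[[[0, 0, 0, 0, 0, 0, 50], [0, 0, 0, 0, 0, 0, 50], [0, 0, 0, 0, 0, 0, 50], [0, 0, 0, 0, 0, 0, 60], [0, 0, 0, 0, 0, 0, 60]]])

```text
time_s: 6.75
position: [0.4738, -0.0166, 0.0967]
tool_rot: [3.142, 0.0, 2.89]
wrist_force: [0.0, 0.9, 0.9]
opening: 0.0535
grasp_force: 0.0
```

Request:
send_rows(series=[[[0, 0, -20, 0, 0, 0, 60], [0, 0, -60, 0, 0, 0, 100], [0, 0, -100, 0, 0, 0, 100], [0, 0, -130, 0, 0, 0, 100], [0, 0, -150, 0, 0, 0, 100]]])

```text
time_s: 7.25
position: [0.4745, -0.0167, 0.2492]
tool_rot: [3.14, 0.003, 2.89]
wrist_force: [0.4, -0.4, -0.7]
opening: 0.0826
grasp_force: 0.0
```

```bash
python3 go.py 0.4745,-0.326,0.25,74.5 0.4745,-0.326,0.25,254.5
```

```text
t 7.25 pos [ 0.4745 -0.0167  0.2492] yaw [1.7993e+02 1.5000e-01 1.6556e+02] q [-0.39  0.16  0.37  1.92 -0.07  1.07  1.32] F [ 0.4 -0.4 -0.7] open 0.0826 grip 0.0
0.4745,-0.326,0.25,74.5 [ -77.2 -299.5   -1. ] [1.700e-01 6.000e-02 9.106e+01]
0.4745,-0.326,0.25,254.5 [ -77.2 -299.5   -1. ] [-6.000e-02  1.700e-01 -8.894e+01]
```

Request:
send_rows(series=[[[-5, -20, 0, 0, 0, 8, 100], [-15, -58, 0, 0, 0, 16, 100], [-25, -96, 0, 0, 0, 24, 100], [-35, -134, 0, 0, 0, 32, 100], [-45, -172, 0, 0, 0, 40, 100]]])

```text
time_s: 7.75
position: [0.4743, -0.1958, 0.2469]
tool_rot: [3.141, 0.0, 2.186]
wrist_force: [0.7, 0.8, -0.1]
opening: 0.0917
grasp_force: 0.0
```

```bash
python3 go.py 0.4745,-0.326,0.18,74.5
```

```text
t 7.75 pos [ 0.4743 -0.1958  0.2469] yaw [1.7997e+02 1.0000e-02 1.2526e+02] q [-0.18  0.25  0.58  1.85 -0.15  1.09  1.08] F [ 0.7  0.8 -0.1] open 0.0917 grip 0.0
0.4745,-0.326,0.18,74.5 [-106.4  -75.    66.9] [ 3.000e-02 -0.000e+00  5.076e+01]
```

Request:
send_rows(series=[[[-30, -21, 0, 0, 0, 8.5, 100], [-60, -42, 10, 0, 0, 17, 100], [-85, -60, 30, 0, 0, 25.5, 100], [-100, -70, 50, 0, 0, 34, 100], [-104, -74, 60, 0, 0, 42.5, 100]]])

```text
time_s: 8.25
position: [0.4736, -0.3242, 0.1852]
tool_rot: [-3.14, 0.001, 1.441]
wrist_force: [-0.7, 0.7, -1.3]
opening: 0.0918
grasp_force: 0.0
```

Request:
send_rows(series=[[[0, 0, 5, 0, 0, 8.3, 100], [0, 0, 7, 0, 0, 8.3, 100], [0, 0, 7, 0, 0, 8.3, 100], [0, 0, 7, 0, 0, 8.3, 100]]])

```text
time_s: 8.65
position: [0.4751, -0.3218, 0.1801]
tool_rot: [3.141, -0.0, 1.309]
wrist_force: [0.4, 0.5, 0.1]
opening: 0.092
grasp_force: 0.0
```

```bash
python3 go.py 0.4745,-0.326,0.18,74.5 0.4745,-0.326,0.028,74.5; python3 - <<'E'
from h import *
f=grab('scene'); P=cloud(f); z=P[...,2]
m=(f["depth"]>0)&(z>.052)&(z<.07); m[:195]=0;m[240:]=0;m[:,:190]=0;m[:,235:]=0
q=P[m]; print(q.min(0),q.max(0),cv2.minAreaRect((q[:,:2]*1000).astype(np.float32)))
cv2.imwrite("pics/s3.png",cv2.resize(f["image"][100:260,150:350],None,fx=4,fy=3.75,interpolation=cv2.INTER_CUBIC)[:,:,::-1])
E
```

```text
t 8.65 pos [ 0.4751 -0.3218  0.1801] yaw [ 1.7997e+02 -1.0000e-02  7.4990e+01] q [-0.04  0.47  0.78  1.81 -0.39  1.02  0.63] F [0.4 0.5 0.1] open 0.092 grip 0.0
0.4745,-0.326,0.18,74.5 [-4.2  0.5  0.1] [ 0.03 -0.01  0.49]
0.4745,-0.326,0.028,74.5 [ -4.2   0.5 152.1] [ 0.03 -0.01  0.49]
[ 0.44565035 -0.35895324  0.05206486] [ 0.50949437 -0.29589631  0.06939223] ((477.948974609375, -327.6702575683594), (63.71196365356445, 60.78976821899414), 82.0763931274414)
```

View pics/s3.png

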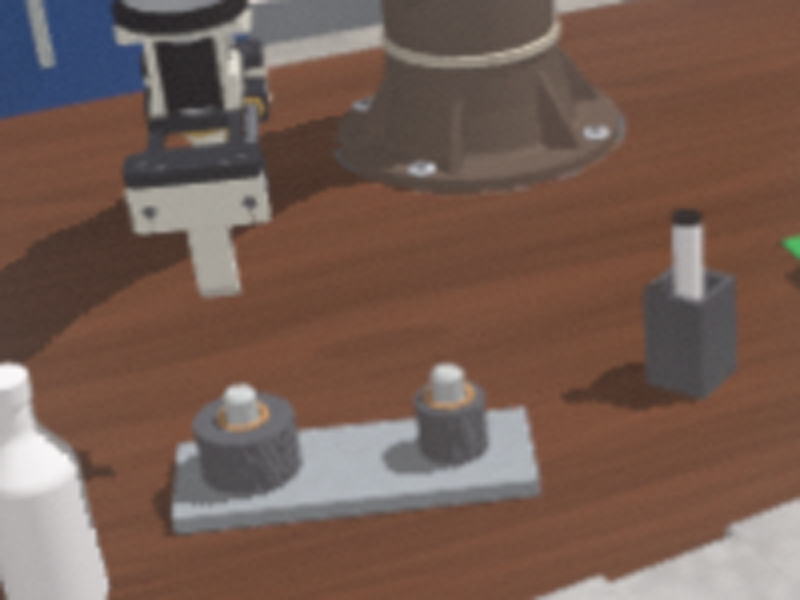

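The marker stands in the holder at (688,260). The gripper is above the full coil at (245,430) and closes across the stand, clear of the bottle. I'll descend.

Request:
send_rows(series=[[[-4.5, 0, 15, 0, 0, 0, 100], [-4.5, 0, 45, 0, 0, 0, 100], [-4.5, 0, 75, 0, 0, 0, 100], [-4.5, 0, 95, 0, 0, 0, 100], [-4.5, 0, 105, 0, 0, 0, 100]]])

```text
time_s: 9.2
position: [0.4725, -0.3258, 0.0724]
tool_rot: [-3.139, -0.001, 1.306]
wrist_force: [0.4, 0.1, 0.6]
opening: 0.0919
grasp_force: 0.0
```

Request:
send_rows(series=[[[0, 0, 12, 0, 0, 0, 100], [0, 0, 25, 0, 0, 0, 100], [0, 0, 37, 0, 0, 0, 100], [0, 0, 45, 0, 0, 0, 100], [0, 0, 46, 0, 0, 0, 100]]])

```text
time_s: 9.7
position: [0.4733, -0.326, 0.0278]
tool_rot: [-3.14, -0.0, 1.305]
wrist_force: [-0.2, -0.7, -0.7]
opening: 0.0918
grasp_force: 0.0
```

```bash
python3 go.py 0.4748,-0.3265,0.028,75
```

```text
t 9.7 pos [ 0.4733 -0.326   0.0278] yaw [-1.7993e+02 -2.0000e-02  7.4770e+01] q [ 0.09  0.67  0.62  1.93 -0.57  0.73  0.78] F [-0.2 -0.7 -0.7] open 0.0918 grip 0.0
0.4748,-0.3265,0.028,75 [-0.   1.6 -0.2] [-0.07 -0.02 -0.23]
```

Centred. I'll close, first with light force and then with high force.

Request:
send_rows(series=[[[0, 1, 0, 0, 0, 0, 60], [0, 1, 0, 0, 0, 0, 60], [0, 1, 0, 0, 0, 0, 60], [0, 1, 0, 0, 0, 0, 60], [0, 1, 0, 0, 0, 0, 60]]], grip_force=10)

```text
time_s: 10.2
position: [0.4749, -0.3268, 0.0291]
tool_rot: [3.141, 0.0, 1.305]
wrist_force: [-0.1, -0.2, 2.3]
opening: 0.065
grasp_force: 10.0
```

Request:
send_rows(series=[[[0, 0, 0, 0, 0, 0, 40], [0, 0, 0, 0, 0, 0, 40], [0, 0, 0, 0, 0, 0, 40]]], grip_force=55)

```text
time_s: 10.5
position: [0.4749, -0.3267, 0.0291]
tool_rot: [3.141, -0.0, 1.305]
wrist_force: [-0.2, 0.3, 4.7]
opening: 0.0642
grasp_force: 55.0
```

```bash
python3 go.py 0.4748,-0.3265,0.028,75
```

```text
t 10.5 pos [ 0.4749 -0.3267  0.0291] yaw [179.96  -0.    74.78] q [ 0.09  0.66  0.62  1.92 -0.57  0.73  0.78] F [-0.2  0.3  4.7] open 0.0642 grip 55.0
0.4748,-0.3265,0.028,75 [ 0.2 -0.2  1.1] [ 0.04 -0.   -0.22]
```

Request:
send_rows(series=[[[0, 0, -3, 0, 0, 0, 40], [0, 0, -8, 0, 0, 0, 40], [0, 0, -14, 0, 0, 0, 40], [0, 0, -20, 0, 0, 0, 40], [0, 0, -26, 0, 0, 0, 40]]])

```text
time_s: 11.0
position: [0.4745, -0.3266, 0.0552]
tool_rot: [-3.142, -0.0, 1.305]
wrist_force: [-0.1, 0.0, -4.4]
opening: 0.0639
grasp_force: 55.0
```

Request:
send_rows(series=[[[0, 0, -10, 0, 0, 0, 40], [0, 0, -22, 0, 0, 0, 40], [0, 0, -34, 0, 0, 0, 40], [0, 0, -46, 0, 0, 0, 40], [0, 0, -60, 0, 0, 0, 40]]])

```text
time_s: 11.5
position: [0.4745, -0.3266, 0.1158]
tool_rot: [-3.142, -0.0, 1.305]
wrist_force: [0.4, 1.0, -4.0]
opening: 0.0642
grasp_force: 55.0
```

Request:
send_rows(series=[[[0, 0, -20, 0, 0, 0, 40], [0, 0, -45, 0, 0, 0, 40], [0, 0, -65, 0, 0, 0, 40], [0, 0, -75, 0, 0, 0, 40], [0, 0, -75, 0, 0, 0, 40]]])

```text
time_s: 12.0
position: [0.4752, -0.3271, 0.1913]
tool_rot: [3.139, 0.0, 1.305]
wrist_force: [1.0, -0.2, -5.4]
opening: 0.0635
grasp_force: 55.0
```

```bash
python3 go.py 0.485,0.277,0.19,165.6; python3 - <<'E'
from h import *
f=grab('scene')
cv2.imwrite("pics/s4.png",cv2.resize(f["image"][100:260,150:350],None,fx=4,fy=3.75,interpolation=cv2.INTER_CUBIC)[:,:,::-1])
E
```

```text
t 12.0 pos [ 0.4752 -0.3271  0.1913] yaw [1.7985e+02 2.0000e-02 7.4770e+01] q [-0.04  0.47  0.79  1.79 -0.38  1.04  0.63] F [ 1.  -0.2 -5.4] open 0.0635 grip 55.0
0.485,0.277,0.19,165.6 [ 585.5 -149.2    0.7] [  0.1    0.13 -90.83]
```

View pics/s4.png

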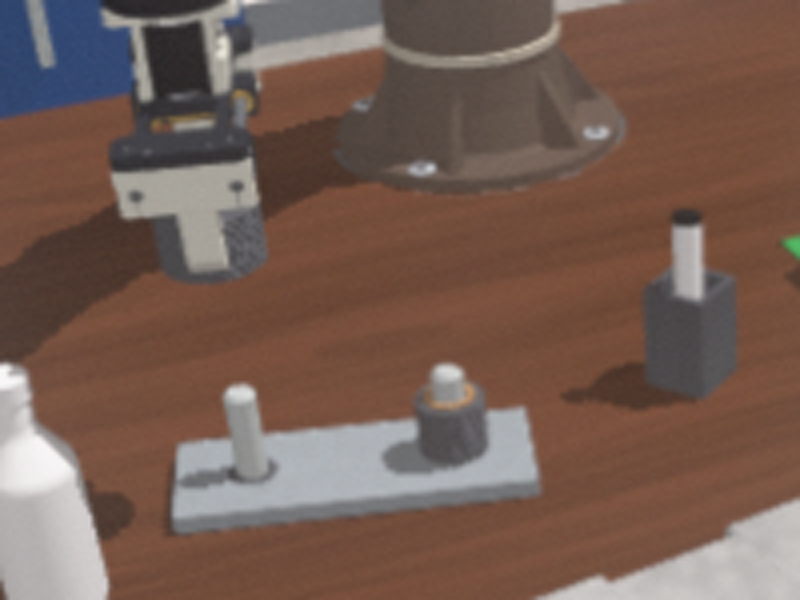

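The coil (210,235) is off the spindle and held level, and the stand and part coil haven't moved. I'll carry it across to the pan.

Request:
send_rows(series=[[[10, -3, 0, 0, 0, 0, 40], [30, -8, 0, 0, 0, 0, 40], [60, -15, 0, 0, 0, 0, 40], [93, -24, 0, 0, 0, 0, 40], [126, -32, 0, 0, 0, 0, 40]]])

```text
time_s: 12.55
position: [0.4757, -0.1944, 0.1885]
tool_rot: [-3.139, -0.0, 1.305]
wrist_force: [1.0, -0.2, -4.3]
opening: 0.0639
grasp_force: 55.0
```

Request:
send_rows(series=[[[33, -8, 0, 0, 0, 0, 40], [66, -17, 0, 0, 0, 0, 40], [99, -25, 0, 0, 0, 0, 40], [132, -34, 0, 0, 0, 0, 40], [165, -42, 0, 0, 0, 0, 40]]])

```text
time_s: 13.05
position: [0.4783, -0.0243, 0.1888]
tool_rot: [-3.14, 0.0, 1.305]
wrist_force: [0.5, 0.1, -4.6]
opening: 0.0645
grasp_force: 55.0
```

Request:
send_rows(series=[[[33, -8, 0, 0, 0, 0, 40], [66, -17, 0, 0, 0, 0, 40], [99, -25, 0, 0, 0, 0, 40], [132, -34, 0, 0, 0, 0, 40], [165, -42, 0, 0, 0, 0, 40]]])

```text
time_s: 13.55
position: [0.4809, 0.1456, 0.1887]
tool_rot: [-3.14, 0.001, 1.305]
wrist_force: [0.1, -0.9, -4.5]
opening: 0.064
grasp_force: 55.0
```

```bash
python3 go.py 0.485,0.277,0.19,75
```

```text
t 13.55 pos [0.4809 0.1456 0.1887] yaw [-1.799e+02  6.000e-02  7.480e+01] q [-0.99  0.33  0.77  1.96 -0.27  0.96 -0.36] F [ 0.1 -0.9 -4.5] open 0.064 grip 55.0
0.485,0.277,0.19,75 [127.9 -30.5  -1.4] [-0.1   0.06 -0.2 ]
```

Request:
send_rows(series=[[[33, -8, 0, 0, 0, 0, 40], [66, -16, 0, 0, 0, 0, 40], [95, -23, 0, 0, 0, 0, 40], [115, -28, 0, 0, 0, 0, 40], [126, -30, 0, 0, 0, 0, 40]]])

```text
time_s: 14.05
position: [0.4854, 0.2753, 0.1888]
tool_rot: [-3.14, 0.001, 1.307]
wrist_force: [0.6, -0.8, -5.2]
opening: 0.064
grasp_force: 55.0
```

Request:
send_rows(series=[[[2, 0, 5, 0, 0, 0, 40], [2, 0, 20, 0, 0, 0, 40], [2, 0, 40, 0, 0, 0, 40], [2, 0, 55, 0, 0, 0, 40], [2, 0, 60, 0, 0, 0, 40]]])

```text
time_s: 14.55
position: [0.4864, 0.2727, 0.1281]
tool_rot: [-3.14, 0.003, 1.302]
wrist_force: [0.1, -0.0, -4.7]
opening: 0.0636
grasp_force: 55.0
```

Request:
send_rows(series=[[[0, 0, 6, 0, 0, 0, 40], [0, 0, 12, 0, 0, 0, 40], [0, 0, 15, 0, 0, 0, 40], [0, 0, 17, 0, 0, 0, 40], [0, 0, 17, 0, 0, 0, 40]]])

```text
time_s: 15.05
position: [0.4872, 0.2752, 0.1127]
tool_rot: [3.142, -0.0, 1.305]
wrist_force: [0.0, 0.3, -5.3]
opening: 0.0638
grasp_force: 55.0
```

```bash
python3 go.py 0.485,0.277,0.104,75; python3 - <<'E'
from h import *
f=grab('scene');g=grab('top')
c=np.zeros((480,800,3),np.uint8)
c[:,:480]=cv2.resize(f["image"][90:210,350:470],(480,480),interpolation=cv2.INTER_CUBIC)
c[:320,480:]=cv2.resize(g["image"][150:310,120:280],(320,320))
cv2.imwrite("pics/s5.png",c[:,:,::-1])
E
```

```text
t 15.05 pos [0.4872 0.2752 0.1127] yaw [180.    -0.    74.77] q [-1.08  0.51  0.66  1.91 -0.41  0.86 -0.47] F [ 0.   0.3 -5.3] open 0.0638 grip 55.0
0.485,0.277,0.104,75 [ 1.2 -2.5  8.7] [ 0.   -0.   -0.23]
```

View pics/s5.png

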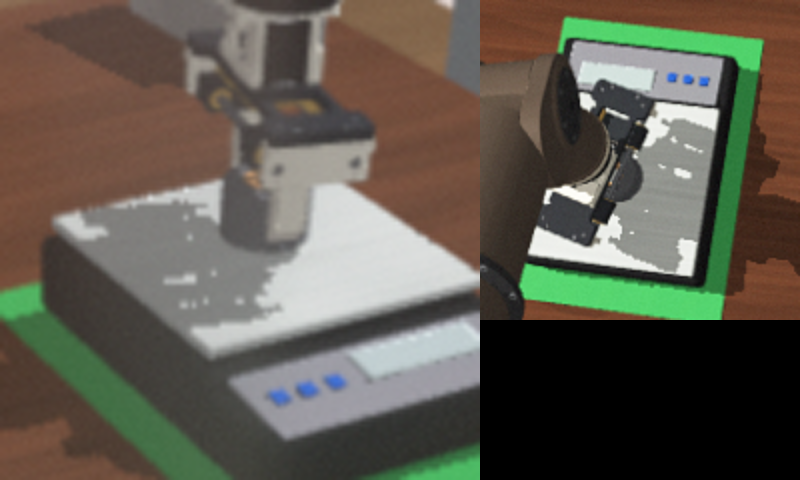

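The coil is upright just above the pan (its bottom edge near (265,248) in the crop) and close to the middle. I'll lower the last 8 mm slowly, watching the force.

Request:
send_rows(series=[[[1, -2, 2, 0, 0, 0, 40], [1, -2, 4, 0, 0, 0, 40], [1, -2, 6, 0, 0, 0, 40], [1, -2, 7, 0, 0, 0, 40], [1, -2, 7, 0, 0, 0, 40]]])

```text
time_s: 15.65
position: [0.4854, 0.2766, 0.1055]
tool_rot: [-3.141, 0.0, 1.305]
wrist_force: [0.7, 0.3, -4.8]
opening: 0.0638
grasp_force: 55.0
```

Request:
send_rows(series=[[[0, 0, 0.5, 0, 0, 0, 40], [0, 0, 1, 0, 0, 0, 40], [0, 0, 1, 0, 0, 0, 40]]])

```text
time_s: 15.95
position: [0.4855, 0.2767, 0.1047]
tool_rot: [-3.142, -0.0, 1.305]
wrist_force: [-0.9, 0.3, -5.4]
opening: 0.0638
grasp_force: 55.0
```

Request:
send_rows(series=[[[0, 0, 0.5, 0, 0, 0, 40], [0, 0, 0.5, 0, 0, 0, 40]]])

```text
time_s: 16.15
position: [0.4855, 0.2767, 0.1042]
tool_rot: [3.142, -0.0, 1.305]
wrist_force: [0.8, 1.2, -4.8]
opening: 0.0643
grasp_force: 55.0
```

Request:
send_rows(series=[[[0, 0, 0.5, 0, 0, 0, 40], [0, 0, 0.5, 0, 0, 0, 40]]])

```text
time_s: 16.35
position: [0.4855, 0.2767, 0.1041]
tool_rot: [-3.142, -0.0, 1.305]
wrist_force: [-2.3, -0.8, 3.4]
opening: 0.0641
grasp_force: 55.0
```

Request:
send_rows(series=[[[0, 0, 0.5, 0, 0, 0, 40], [0, 0, 0.5, 0, 0, 0, 40]]])

```text
time_s: 16.55
position: [0.4855, 0.2767, 0.104]
tool_rot: [-3.141, -0.001, 1.305]
wrist_force: [-5.4, -2.3, 10.5]
opening: 0.0635
grasp_force: 55.0
```

Contact made. I'll open, then retreat straight up.

Request:
send_rows(series=[[[0, 0, -0.5, 0, 0, 0, 40], [0, 0, -0.5, 0, 0, 0, 100], [0, 0, -0.5, 0, 0, 0, 100], [0, 0, -0.5, 0, 0, 0, 100], [0, 0, -0.5, 0, 0, 0, 100]]])

```text
time_s: 17.05
position: [0.4857, 0.2768, 0.1037]
tool_rot: [3.141, -0.0, 1.305]
wrist_force: [0.4, 0.1, -0.1]
opening: 0.0898
grasp_force: 0.0
```

Request:
send_rows(series=[[[0, 0, -0.5, 0, 0, 0, 100], [0, 0, -10, 0, 0, 0, 100], [0, 0, -35, 0, 0, 0, 100], [0, 0, -70, 0, 0, 0, 100], [0, 0, -110, 0, 0, 0, 100]]])

```text
time_s: 17.55
position: [0.485, 0.2762, 0.2149]
tool_rot: [-3.141, 0.001, 1.305]
wrist_force: [1.8, 1.3, -0.3]
opening: 0.0921
grasp_force: 0.0
```

Request:
send_rows(series=[[[-40, 0, -20, 0, 0, 0, 100], [-80, 0, -30, 0, 0, 0, 100], [-120, 0, -30, 0, 0, 0, 100], [-150, 0, -30, 0, 0, 0, 100], [-150, 0, -30, 0, 0, 0, 100]]])

```text
time_s: 18.05
position: [0.4453, 0.1276, 0.2446]
tool_rot: [-3.141, -0.001, 1.299]
wrist_force: [0.0, -0.0, 0.2]
opening: 0.0917
grasp_force: 0.0
```

```bash
python3 go.py; python3 - <<'E'
from h import *
f=grab('scene');g=grab('top')
for F in (f,g):
    P=cloud(F); z=P[...,2]
    m=(F["depth"]>0)&(abs(P[...,0]-.485)<.06)&(abs(P[...,1]-.277)<.06)&(z>.128)&(z<.145)
    q=P[m]; print(len(q),np.median(q,0).round(4),cv2.minAreaRect((q[:,:2]*1000).astype(np.float32)))
cv2.imwrite("pics/s6.png",cv2.resize(f["image"][90:290,150:490],(800,470),interpolation=cv2.INTER_CUBIC)[:,:,::-1])
E
```

```text
t 18.05 pos [0.4453 0.1276 0.2446] yaw [-1.7997e+02 -7.0000e-02  7.4440e+01] q [-1.1   0.17  0.84  1.97 -0.15  1.06 -0.47] F [ 0.  -0.   0.2] open 0.0917 grip 0.0
190 [0.4909 0.2739 0.133 ] ((486.97625732421875, 275.142578125), (59.5395393371582, 66.321044921875), 55.371116638183594)
0 [nan nan nan] ((0.0, 0.0), (0.0, 0.0), 0.0)
  return _methods._mean(a, axis=axis, dtype=dtype,
  ret = um.true_divide(
```

View pics/s6.png

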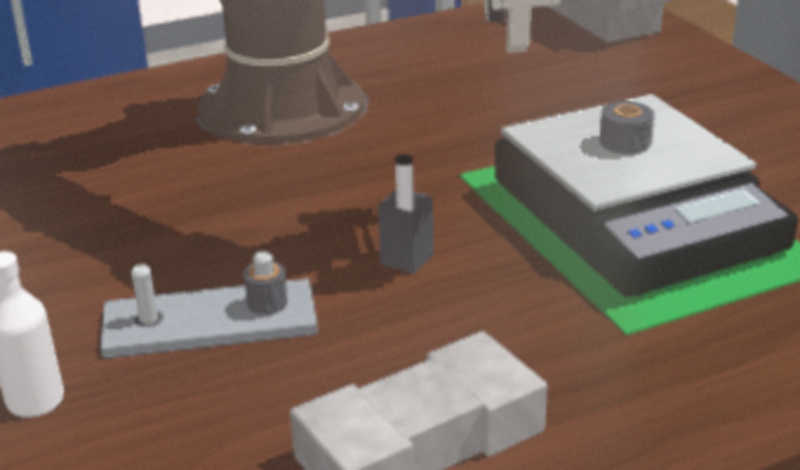

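The full coil sits flat in the middle of the pan at (627,125). The marker is in the holder, the part coil is on its spindle, and everything else is in place.

```bash
python3 -c "
from workcell import ticket
print(ticket.hand_in())"
```

```text
the job is handed in; nothing more can be done
None
```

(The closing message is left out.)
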